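# Find the high pump collar with the sliding gauge and point it out

### The job

One of the five pump collars in the height gauge sits too high. Gently push the gauge's slide along the row by its upright thumb plate until it is stopped by that collar, and leave the slide there against it. Then point at that collar for the colleague who will take it out: hold the fingertips pointing straight down, a couple of centimetres over its top, without touching any collar, stay for at least two seconds and finish still pointing; lift nothing and leave the other things on the table alone.

Things in the scene. Friction and masses are not known exactly. Their poses are not given: they have to be found in the camera images.
- gauge_base: fixed collar height gauge: aluminium nest plate 100 x 340 mm on two flat cross bars over the belt, plate top 30 mm above the work surface. Origin under the plate's centre at work surface height; y runs along the row (the way to push), x across, z up. Five 30 mm round nests at x = 0, y = -70, -20, 30, 80, 130 mm, 14 mm deep. Guide rods and end blocks at x = -37 and 37 mm, up to 60 mm high
- gauge_slide (a joint): travel (m) of the slide along the rods in the base's +y, 0 to 0.268; starts near 0, before the first nest. About 1.5 N friction, no spring: stays where left. A flat carriage 96 (x) by 45 (y) mm, top 61.5 mm above the work surface (screw heads 65), the thumb plate on its rear edge. Its blade passes 3 mm over well seated collars and catches the top 3 mm of the high one
- thumb_plate (a point): centre of the rear (pushed, -y) face of the slide's thumb plate: an upright aluminium plate 54 mm wide (x), 6 mm thick (y), 34 mm tall, from 61.5 to 95.5 mm above the work surface; behind it (-y) the space is free. Axes as the gauge base; pushed in +y. 3 to 6 N move the slide and are enough against the collar; push slowly, under 0.1 m/s
- gauge_edge (a point): middle of the lower front (+y) edge of the slide's gauging blade, 53 mm above the work surface, 45 mm ahead of the thumb plate's rear face. Axes as the gauge base. When the slide is stopped by the high collar this edge is about 8 to 12 mm short of that collar's axis
- high_top (a point): centre of the top of the collar that sits too high, about 56 mm above the work surface, 6 mm higher than the other four; in any of the five nests
- collar_high: foil-finished pump collar, 28 mm diameter skirt with a 18 mm knob on top, 34 mm tall; origin at the centre of its underside, z up. The one that sits too high: a black 6 mm sealing disc is stuck under its skirt, hidden in the nest
- collar_1: foil-finished pump collar, 28 mm diameter skirt with a 18 mm knob on top, 34 mm tall; origin at the centre of its underside, z up. One of the four correctly seated ones: it stands in a nest, its top 20 mm above the nest plate (50 mm above the work surface). The five collars stand in the five nests in an order that changes; all five look alike
- collar_2: foil-finished pump collar, 28 mm diameter skirt with a 18 mm knob on top, 34 mm tall; origin at the centre of its underside, z up. One of the four correctly seated ones: it stands in a nest, its top 20 mm above the nest plate (50 mm above the work surface). The five collars stand in the five nests in an order that changes; all five look alike
- collar_3: foil-finished pump collar, 28 mm diameter skirt with a 18 mm knob on top, 34 mm tall; origin at the centre of its underside, z up. One of the four correctly seated ones: it stands in a nest, its top 20 mm above the nest plate (50 mm above the work surface). The five collars stand in the five nests in an order that changes; all five look alike
- collar_4: foil-finished pump collar, 28 mm diameter skirt with a 18 mm knob on top, 34 mm tall; origin at the centre of its underside, z up. One of the four correctly seated ones: it stands in a nest, its top 20 mm above the nest plate (50 mm above the work surface). The five collars stand in the five nests in an order that changes; all five look alike
- spanner: combination spanner lying flat, 31 x 159 x 9 mm, long along its y; origin at the centre of its underside. Bystander
- screwdriver: screwdriver lying, 27 x 165 x 26 mm, long along its y; origin at the centre of its underside. Bystander
- spare_pin: steel spindle pin standing on its 26 mm foot, 110 mm tall; origin at the centre of its underside. Bystander
- spare_collar: a loose pump collar standing on the table outside the gauge, 28 mm diameter, 34 mm tall; origin at the centre of its underside. Bystander

How it is judged:
By the outcome, as a careful person would: the job done as asked, in the order asked, and still so for the second after the job is handed in, with the robot touching nothing.
It also fails if it takes over 48 s, if anything falls off the work surface, if the arm or the gripper's body presses on something with over 40 N, if the wrist force passes 120 N, or if a joint passes its speed limit or range.

### The arm

A 6-joint arm with a two-finger parallel gripper is mounted at the origin on a cart in front of the work surface, level with it; the furniture and walls round the work are solid. World frame = base frame: x ahead of the robot, y to its left, z up, the work surface at z = 0. Lengths are in mm, angles in rad, forces in N, time in s.
With the tool pointing down it reaches from about 350 to 875 mm from the base axis. Payload 4.2 kg.
Tool frame: the origin (TCP) lies midway between the tips of the shut fingers; the grasp point (between the pads) lies 19 mm behind it; z points along the fingers, y is the line along which they close (so a half turn about z gives the same grasp; the last joint's range is limited). The gripper opens to 85 mm and grips with 20 to 120 N. Pads are 22 mm wide; open, the fingers measure 114 mm over their backs; the gripper's body (76 mm by 85 mm) begins 54 mm behind the grasp point. The pads swing forward as they close: fully open they stand 13 mm farther back than shut.
Start: joints at [1.473, 0.385, 0.008, 0, -1.194, -0.259], TCP at [218.266, 585.627, 231.312] pointing down, gripper open.
Joint ranges: [-3.14, 3.14], [-1.21, 2.06], [-1.07, 1.41], [-3.16, 2.05], [-2.99, -0.16], [-3.1, 3.1]. Speed limits (rad/s): [2.79, 2.79, 3.14, 3.14, 3.14, 3.14].

### API

Orientations are given as a unit quaternion [x, y, z, w].
In Python, from bench import arm gives the robot as it stands. The module is installed in compiled form; this text tells all that it offers.
- The arm moves only by the shell command python3 -m handwheel 'ROWS' [OPENING]. ROWS is JSON, a list of rows, each an object of numbers: "x", "y", "z": the shift along the world's x, y, z each as a share of 20 cm, from -1 to 1; "ax", "ay", "az": the turn, a rotation vector about the world's x, y, z each as a share of 90 degrees, from -1 to 1. In form: [{"x": .., "y": .., "z": .., "ax": .., "ay": .., "az": ..}, ...]. A call has exactly 8 rows; each row shifts and turns the commanded pose from where the row before left it; what a row does not reach is not made up. A row lasts 1/10 s, in which the tool goes at most 50 mm and 8.59 degrees, less where a joint would pass 70% of its speed; a pose out of reach is approached as far as the arm can. A call with a number of a shift or a turn outside -1 to 1 is refused whole. A call with a gripper value outside its range is refused whole. OPENING is the opening, from -1 (shut) to 1 (fully open), set as the call begins (- or left out, the last holds). The fingers move at their own pace and stop on an object; the grip force is fixed at half the most. Time passes only in rows, so rows that do not move let the fingers close, or fill a call up. It gives the time, the measured TCP pose, the force, the opening and the grip force at its end, in the units of the state.
- arm.read_state(): the state, without advancing time (a new reading comes with each control period).
- arm.get_image(name): name is "scene" or "top" or "wrist"; returns the picture (480x640x3 uint8, red, green, blue); there is no depth.
- arm.camera_params(name): a dict with "K" (3x3 intrinsics, pixels), "position" and "orientation" of the camera in the world. Camera axes: x right, y down, z forward; pixel columns grow to the right and rows downward; lengths in mm; the calibration is good to about 2 mm. A picture is of the moment at which its call begins: read the wrist's pose just before it. camera_params takes no time and is no camera call; for the wrist camera it gives the pose at the moment of the call.
- arm.job_done(): hands the job in; it is judged then, once.
The state is a dict: "clock": time; "joints": joint angles; "joint_vel": joint speeds; "joint_efforts": joint torques, N m; "position": TCP position; "ee_rot": TCP orientation; "contact_force": force on the tool from outside, world axes, zero at the start; "wrist_torque": the same for the moment, N m; "gripper_width": finger opening in mm; "grasp_force": force on a finger pad.
Only numpy, scipy, OpenCV 4.12 (cv2) and the standard library are available. Lean on these libraries where they do the work, as an engineer would, in place of code of your own. Each camera call takes 0.05 s, during which the arm holds its last target. There are 200 camera calls.

## Working session

There is one attempt and no reset: what is moved stays moved. The work goes in short steps, Python scripts to look and compute and a shell command to move; the robot and the scene stay as the last step left them, time stands still between calls to the robot, and variables do not carry over. Pictures are saved under pics/ and viewed, at most 10 in all, crops included, and the job is handed in when it is done.

```bash
mkdir -p pics
python3 - <<'E'
from bench import arm
import cv2
for n in("top","scene"):
    p=arm.camera_params(n);print(n,p)
    cv2.imwrite(f"pics/{n}1.png",arm.get_image(n)[:,:,::-1])
s=arm.read_state();print(s)
E
```

```text
top {'K': array([[490.91919516,   0.        , 326.30484347],
       [  0.        , 490.91919516, 240.73267866],
       [  0.        ,   0.        ,   1.        ]]), 'position': array([ 325.40678659,  -66.91486463, 1118.67158789]), 'orientation': array([-0.7052627 ,  0.7061093 , -0.04140645,  0.04795498])}
scene {'K': array([[513.47247844,   0.        , 325.50325893],
       [  0.        , 513.47247844, 239.6077729 ],
       [  0.        ,   0.        ,   1.        ]]), 'position': array([-196.70562648, -760.35383458,  826.598325  ]), 'orientation': array([ 0.83566747, -0.33242607,  0.15189585, -0.40997615])}
{'clock': 0.1, 'joints': array([ 1.47260832e+00,  3.85475211e-01,  6.77981129e-03, -4.27222024e-04,
       -1.19398415e+00, -2.58583492e-01]), 'joint_vel': array([-0.00068222, -0.00032937,  0.00355495,  0.00160901,  0.00110302,
       -0.00138808]), 'joint_efforts': array([-1.90388027e-04, -3.93318450e+01,  1.88929832e+01,  4.19787437e+00,
       -2.57752472e-03,  9.32815425e-06]), 'position': array([218.09652434, 585.1692213 , 230.34158093]), 'ee_rot': array([ 9.84116970e-01, -1.77518625e-01, -1.22478146e-04,  9.54490779e-04]), 'contact_force': array([-0.36138246, -0.98010312, -0.34623743]), 'wrist_torque': array([-0.02556043, -0.01460352,  0.03841782]), 'grasp_force': 0.0, 'gripper_width': 85.95784634550218}
```

View pics/top1.png

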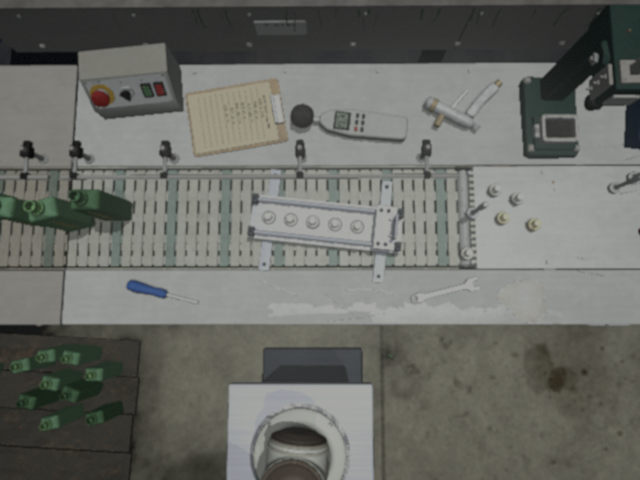

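View pics/scene1.png

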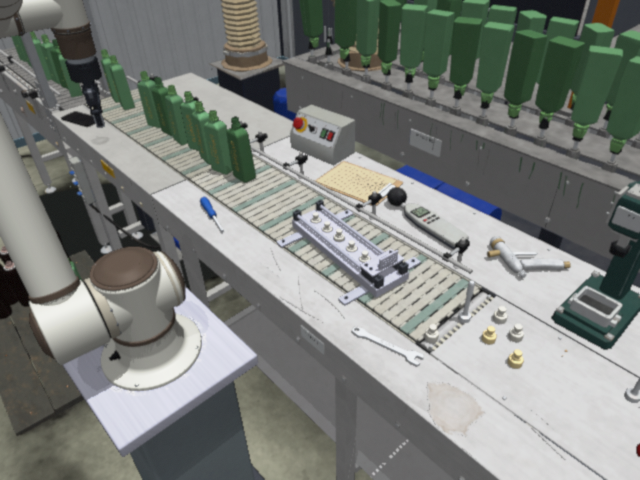

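The gauge spans about (255–400, 200–250) in the top view. Its slide is at the right end near (388,228), so the push goes left in the image (+y). The pin stands near (470,213), and the spanner and screwdriver are in the foreground.

Run:
```python
import cv2
a=cv2.imread("pics/top1.png")
cv2.imwrite("pics/crop1.png",cv2.resize(a[175:285,245:405],None,fx=5,fy=5,interpolation=cv2.INTER_CUBIC))
```

```text
(no output)
```

View pics/crop1.png

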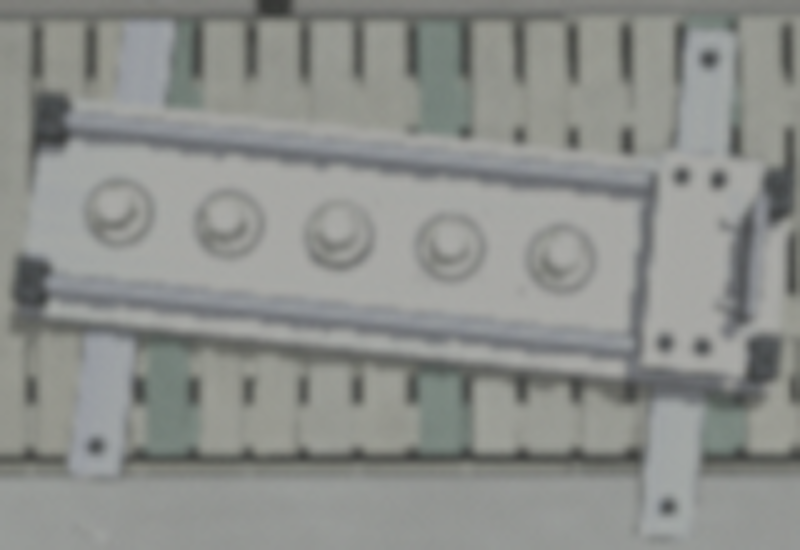

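The crop shows five nests at (119,212), (229,223), (339,235), (450,247) and (561,260). The carriage is at x 635–760, with the thumb plate at about x 740.

```bash
cat > h.py <<'E'
import numpy as np
from bench import arm
from scipy.spatial.transform import Rotation as R
def ray(n,u,v,z):
    p=arm.camera_params(n);d=R.from_quat(p["orientation"]).as_matrix()@np.linalg.solve(p["K"],[u,v,1])
    return p["position"]+d*(z-p["position"][2])/d[2]
def proj(n,P):
    p=arm.camera_params(n);c=R.from_quat(p["orientation"]).as_matrix().T@(np.array(P)-p["position"]);q=p["K"]@c;return q[:2]/q[2]
E
python3 - <<'E'
from h import *
c=lambda u,v,z:ray("top",245+(u+.5)/5-.5,175+(v+.5)/5-.5,z)
uv=[(119,212),(229,223),(339,235),(450,247),(561,260)]
P=np.array([c(*q,30)[:2] for q in uv]);Y=np.array([130,80,30,-20,-70])
print(P.round(1))
f=np.polyfit(Y,P,1);print(f,np.hypot(*f[0]))
d=f[0]/np.hypot(*f[0]);o=P.mean(0)-d*Y.mean();x=np.array([d[1],-d[0]])
print("d",d,"o",o,"yaw",np.arctan2(-d[0],d[1]))
for q in[(755,160,61.5),(745,375,61.5),(655,170,61.5),(635,350,61.5),(742,260,95)]:
    w=c(*q)[:2]-o;print(q,"local",(w@x).round(1),(w@d).round(1))
for u,v,z in[(468,217,0),(483,205,110),(470,255,0)]: 
    g=ray("top",u,v,z)[:2];print(g.round(), ((g-o)@x).round(),((g-o)@d).round())
s=arm.read_state();m=R.from_quat(s["ee_rot"]).as_matrix();print(m.round(3))
E
```

```text
[[ 517.9   73.5]
 [ 512.8   23.9]
 [ 507.2  -25.6]
 [ 501.7  -75.5]
 [ 495.7 -125.3]]
[[ 1.11420145e-01  9.93888418e-01]
 [ 5.03715217e+02 -5.56138532e+01]] 1.0001143113833686
d [0.11140741 0.99377482] o [503.71559905 -55.61044523] yaw -0.11163916438477602
(755, 160, 61.5) local 48.0 -148.7
(745, 375, 61.5) local -46.7 -153.3
(655, 170, 61.5) local 38.8 -105.7
(635, 350, 61.5) local -41.1 -104.9
(742, 260, 95) local -2.4 -143.6
[ 522. -383.] 55.0 -324.0
[ 528. -384.] 61.0 -324.0
[ 434. -385.] -32.0 -335.0
[[ 0.937 -0.349 -0.001]
 [-0.349 -0.937 -0.002]
 [ 0.     0.002 -1.   ]]
```

```bash
R='' ; python3 -m handwheel '[{"x":0.055,"y":-0.174,"az":-0.035},{"x":0.055,"y":-0.174,"az":-0.035},{"x":0.055,"y":-0.174,"az":-0.035},{"x":0.055,"y":-0.174,"az":-0.035},{"x":0.055,"y":-0.174,"az":-0.035},{"x":0.055,"y":-0.174,"az":-0.035},{"x":0.055,"y":-0.174,"az":-0.035},{"x":0.055,"y":-0.174,"az":-0.035}]' -1
python3 -m handwheel '[{"x":0.055,"y":-0.174,"az":-0.035},{"x":0.055,"y":-0.174,"az":-0.035},{"x":0.055,"y":-0.174,"az":-0.035},{"x":0.055,"y":-0.174,"az":-0.035},{"x":0.055,"y":-0.174,"az":-0.035},{"x":0.055,"y":-0.174,"az":-0.035},{"x":0.055,"y":-0.174,"az":-0.035},{"x":0.055,"y":-0.174,"az":-0.035}]'
```

```text
invalid input at $[0]: expected keys x, y, z, ax, ay, az
invalid input at $[0]: expected keys x, y, z, ax, ay, az
```

```bash
python3 -m handwheel '[{"x":0.055,"y":-0.174,"z":0,"ax":0,"ay":0,"az":-0.035},{"x":0.055,"y":-0.174,"z":0,"ax":0,"ay":0,"az":-0.035},{"x":0.055,"y":-0.174,"z":0,"ax":0,"ay":0,"az":-0.035},{"x":0.055,"y":-0.174,"z":0,"ax":0,"ay":0,"az":-0.035},{"x":0.055,"y":-0.174,"z":0,"ax":0,"ay":0,"az":-0.035},{"x":0.055,"y":-0.174,"z":0,"ax":0,"ay":0,"az":-0.035},{"x":0.055,"y":-0.174,"z":0,"ax":0,"ay":0,"az":-0.035},{"x":0.055,"y":-0.174,"z":0,"ax":0,"ay":0,"az":-0.035}]' -1
python3 -m handwheel '[{"x":0.055,"y":-0.174,"z":0,"ax":0,"ay":0,"az":-0.035},{"x":0.055,"y":-0.174,"z":0,"ax":0,"ay":0,"az":-0.035},{"x":0.055,"y":-0.174,"z":0,"ax":0,"ay":0,"az":-0.035},{"x":0.055,"y":-0.174,"z":0,"ax":0,"ay":0,"az":-0.035},{"x":0.055,"y":-0.174,"z":0,"ax":0,"ay":0,"az":-0.035},{"x":0.055,"y":-0.174,"z":0,"ax":0,"ay":0,"az":-0.035},{"x":0.055,"y":-0.174,"z":0,"ax":0,"ay":0,"az":-0.035},{"x":0.055,"y":-0.174,"z":0,"ax":0,"ay":0,"az":-0.035}]'
```

```text
clock: 0.9
position: [306.3, 305.5, 231.0]
ee_rot: [0.921, -0.389, -0.0, 0.0]
contact_force: [0.8, -0.3, -0.2]
gripper_width: -0.0
grasp_force: 0.0
clock: 1.7
position: [394.1, 27.3, 231.2]
ee_rot: [0.814, -0.58, -0.0, -0.0]
contact_force: [1.0, 0.0, 0.2]
gripper_width: 0.2
grasp_force: 0.0
```

```bash
python3 -m handwheel '[{"x":0.055,"y":-0.174,"z":0,"ax":0,"ay":0,"az":-0.035},{"x":0.055,"y":-0.174,"z":0,"ax":0,"ay":0,"az":-0.035},{"x":0.055,"y":-0.174,"z":0,"ax":0,"ay":0,"az":-0.035},{"x":0.055,"y":-0.174,"z":0,"ax":0,"ay":0,"az":-0.035},{"x":0.055,"y":-0.174,"z":0,"ax":0,"ay":0,"az":-0.035},{"x":0.055,"y":-0.174,"z":0,"ax":0,"ay":0,"az":-0.035},{"x":0.055,"y":-0.174,"z":0,"ax":0,"ay":0,"az":-0.035},{"x":0.055,"y":-0.174,"z":0,"ax":0,"ay":0,"az":-0.035}]'
python3 - <<'E'
from h import *
s=arm.read_state();m=R.from_quat(s["ee_rot"]).as_matrix();print(m.round(3),s["position"],s["joints"].round(2))
d=np.array([.1114,.9938]);o=np.array([503.7,-55.6]);w=s["position"][:2]-o
print(w@[d[1],-d[0]],w@d,s["clock"])
E
```

```text
clock: 2.5
position: [482.2, -251.1, 230.8]
ee_rot: [-0.668, 0.744, 0.0, -0.0]
contact_force: [1.3, 0.7, 0.4]
gripper_width: 0.1
grasp_force: 0.0
[[-0.108 -0.994 -0.001]
 [-0.994  0.108  0.   ]
 [-0.     0.001 -1.   ]] [ 482.22221267 -251.05395852  230.84588955] [-0.18  0.25 -0.19 -0.   -1.13  0.07]
0.4289459315938948 -196.6347694901139 2.5
```

```bash
python3 -m handwheel '[{"x":0,"y":0,"z":-0.11,"ax":0,"ay":0,"az":0},{"x":0,"y":0,"z":-0.11,"ax":0,"ay":0,"az":0},{"x":0,"y":0,"z":-0.11,"ax":0,"ay":0,"az":0},{"x":0,"y":0,"z":-0.11,"ax":0,"ay":0,"az":0},{"x":0,"y":0,"z":-0.11,"ax":0,"ay":0,"az":0},{"x":0,"y":0,"z":-0.11,"ax":0,"ay":0,"az":0},{"x":0,"y":0,"z":-0.11,"ax":0,"ay":0,"az":0},{"x":0,"y":0,"z":0,"ax":0,"ay":0,"az":0}]'
python3 -m handwheel '[{"x":0.002,"y":0.02,"z":0,"ax":0,"ay":0,"az":0},{"x":0.002,"y":0.02,"z":0,"ax":0,"ay":0,"az":0},{"x":0.002,"y":0.02,"z":0,"ax":0,"ay":0,"az":0},{"x":0.002,"y":0.02,"z":0,"ax":0,"ay":0,"az":0},{"x":0.002,"y":0.02,"z":0,"ax":0,"ay":0,"az":0},{"x":0.002,"y":0.02,"z":0,"ax":0,"ay":0,"az":0},{"x":0,"y":0,"z":0,"ax":0,"ay":0,"az":0},{"x":0,"y":0,"z":0,"ax":0,"ay":0,"az":0}]'
python3 - <<'E'
from h import *
import cv2
s=arm.read_state();print(s["contact_force"])
d=np.array([.1114,.9938]);o=np.array([503.7,-55.6]);w=s["position"][:2]-o
print(w@[d[1],-d[0]],w@d,s["clock"])
w=arm.get_image("wrist")[:,:,::-1];b=arm.get_image("scene")[:,:,::-1]
c=cv2.resize(b[195:315,280:440],(640,480),interpolation=cv2.INTER_CUBIC)
cv2.imwrite("pics/w2.png",w);cv2.imwrite("pics/s2.png",c)
E
```

```text
clock: 3.3
position: [479.7, -248.9, 74.1]
ee_rot: [-0.669, 0.744, 0.003, -0.002]
contact_force: [-0.2, 0.2, 0.4]
gripper_width: -0.4
grasp_force: 0.0
clock: 4.1
position: [484.7, -225.4, 77.4]
ee_rot: [-0.669, 0.743, -0.0, 0.0]
contact_force: [-0.8, 0.3, -0.3]
gripper_width: -0.0
grasp_force: 0.0
[-0.78826049  0.33565967 -0.33872911]
0.0844341433293537 -170.89257262489392 4.1
```

View pics/w2.png

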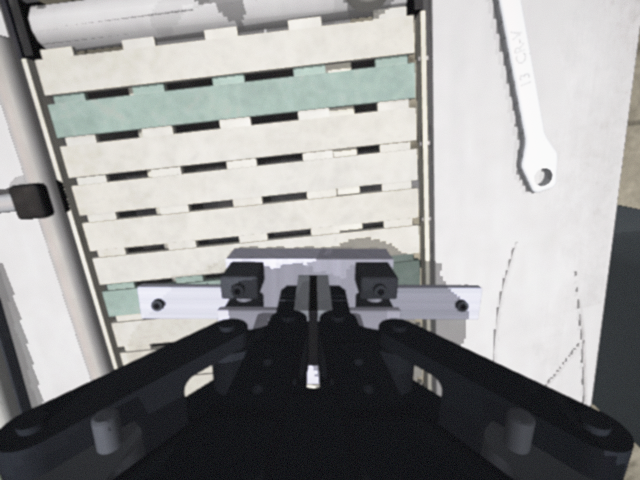

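View pics/s2.png

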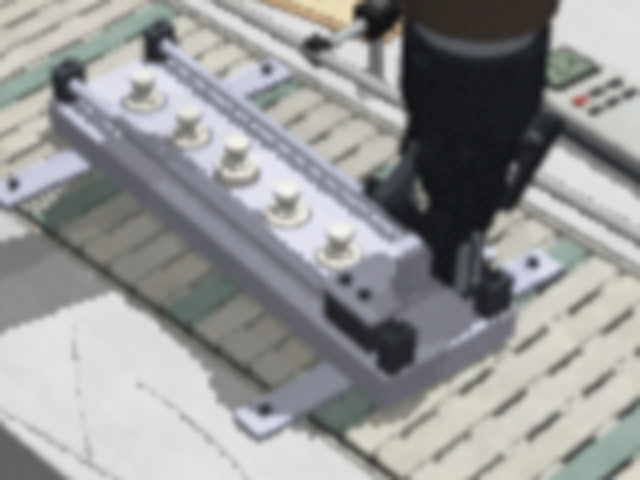

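The wrist view shows the tips lined up with the gauge at around x≈315, behind the slide and clear of the end blocks at (240,290) and (378,290). In the scene crop the middle collar at (237,160) shows a dark rim and looks raised, so I'll push in small steps and let contact confirm it.

```bash
python3 -m handwheel '[{"x":0.0017,"y":0.015,"z":0,"ax":0,"ay":0,"az":0},{"x":0.0017,"y":0.015,"z":0,"ax":0,"ay":0,"az":0},{"x":0.0017,"y":0.015,"z":0,"ax":0,"ay":0,"az":0},{"x":0.0017,"y":0.015,"z":0,"ax":0,"ay":0,"az":0},{"x":0.0017,"y":0.015,"z":0,"ax":0,"ay":0,"az":0},{"x":0.0017,"y":0.015,"z":0,"ax":0,"ay":0,"az":0},{"x":0.0017,"y":0.015,"z":0,"ax":0,"ay":0,"az":0},{"x":0.0017,"y":0.015,"z":0,"ax":0,"ay":0,"az":0}]'
python3 -m handwheel '[{"x":0.0005,"y":0.005,"z":0,"ax":0,"ay":0,"az":0},{"x":0.0005,"y":0.005,"z":0,"ax":0,"ay":0,"az":0},{"x":0.0005,"y":0.005,"z":0,"ax":0,"ay":0,"az":0},{"x":0.0005,"y":0.005,"z":0,"ax":0,"ay":0,"az":0},{"x":0.0005,"y":0.005,"z":0,"ax":0,"ay":0,"az":0},{"x":0.0005,"y":0.005,"z":0,"ax":0,"ay":0,"az":0},{"x":0.0005,"y":0.005,"z":0,"ax":0,"ay":0,"az":0},{"x":0.0005,"y":0.005,"z":0,"ax":0,"ay":0,"az":0}]'
```

```text
clock: 5.0
position: [487.3, -201.3, 77.2]
ee_rot: [-0.669, 0.743, 0.0, -0.0]
contact_force: [0.1, -1.9, -0.9]
gripper_width: 0.1
grasp_force: 0.8
clock: 5.8
position: [488.1, -193.5, 77.3]
ee_rot: [-0.669, 0.743, 0.0, -0.0]
contact_force: [-0.9, -1.6, -0.8]
gripper_width: -0.0
grasp_force: 0.8
```

```bash
python3 -m handwheel '[{"x":0.0005,"y":0.005,"z":0,"ax":0,"ay":0,"az":0},{"x":0.0005,"y":0.005,"z":0,"ax":0,"ay":0,"az":0},{"x":0.0005,"y":0.005,"z":0,"ax":0,"ay":0,"az":0},{"x":0.0005,"y":0.005,"z":0,"ax":0,"ay":0,"az":0},{"x":0.0005,"y":0.005,"z":0,"ax":0,"ay":0,"az":0},{"x":0,"y":0,"z":0,"ax":0,"ay":0,"az":0},{"x":0,"y":0,"z":0,"ax":0,"ay":0,"az":0},{"x":0,"y":0,"z":0,"ax":0,"ay":0,"az":0}]'
python3 - <<'E'
from h import *
import cv2
s=arm.read_state();print(s["contact_force"])
d=np.array([.1114,.9938]);o=np.array([503.7,-55.6]);w=s["position"][:2]-o
print(w@[d[1],-d[0]],w@d,s["clock"])
b=arm.get_image("scene")[:,:,::-1]
cv2.imwrite("pics/s3.png",cv2.resize(b[215:295,320:420],(800,640)[:2],interpolation=cv2.INTER_CUBIC)[:600])
E
```

```text
clock: 6.6
position: [489.1, -188.4, 77.5]
ee_rot: [-0.669, 0.743, -0.0, 0.0]
contact_force: [-0.1, 0.3, 0.1]
gripper_width: -0.1
grasp_force: 0.0
[-0.12916696  0.30640998  0.11339586]
0.2741282963557037 -133.65197250700325 6.6
```

View pics/s3.png

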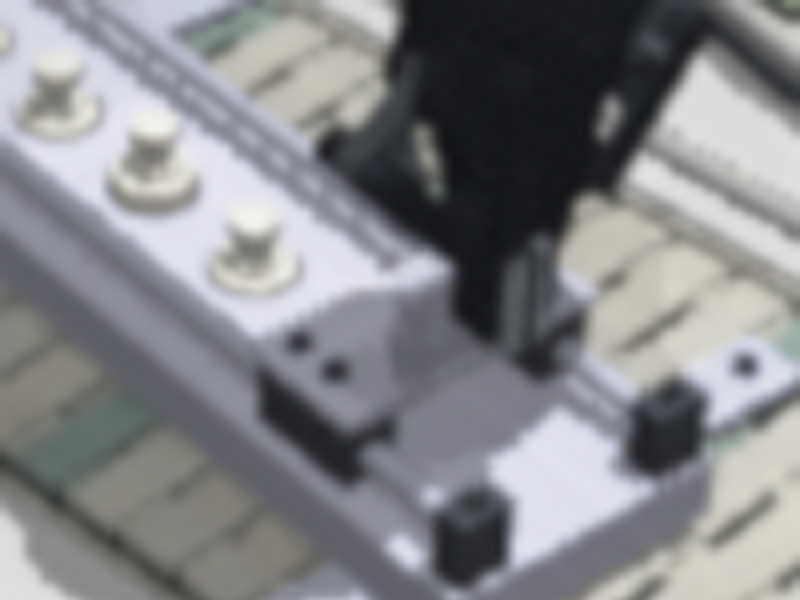

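The third collar (150,165 here) clearly shows a thicker skirt rim. The slide's front has passed over the first collar freely, with force near 0, so I'll continue stepping.

```bash
python3 -m handwheel '[{"x":0.0005,"y":0.005,"z":0,"ax":0,"ay":0,"az":0},{"x":0.0005,"y":0.005,"z":0,"ax":0,"ay":0,"az":0},{"x":0.0005,"y":0.005,"z":0,"ax":0,"ay":0,"az":0},{"x":0.0005,"y":0.005,"z":0,"ax":0,"ay":0,"az":0},{"x":0.0005,"y":0.005,"z":0,"ax":0,"ay":0,"az":0},{"x":0.0005,"y":0.005,"z":0,"ax":0,"ay":0,"az":0},{"x":0.0005,"y":0.005,"z":0,"ax":0,"ay":0,"az":0},{"x":0.0005,"y":0.005,"z":0,"ax":0,"ay":0,"az":0}]'
python3 -m handwheel '[{"x":0.0022,"y":0.02,"z":0,"ax":0,"ay":0,"az":0},{"x":0.0022,"y":0.02,"z":0,"ax":0,"ay":0,"az":0},{"x":0.0022,"y":0.02,"z":0,"ax":0,"ay":0,"az":0},{"x":0.0022,"y":0.02,"z":0,"ax":0,"ay":0,"az":0},{"x":0.0022,"y":0.02,"z":0,"ax":0,"ay":0,"az":0},{"x":0.0022,"y":0.02,"z":0,"ax":0,"ay":0,"az":0},{"x":0.0022,"y":0.02,"z":0,"ax":0,"ay":0,"az":0},{"x":0.0005,"y":0.005,"z":0,"ax":0,"ay":0,"az":0}]'
python3 -m handwheel '[{"x":0.0005,"y":0.005,"z":0,"ax":0,"ay":0,"az":0},{"x":0.0005,"y":0.005,"z":0,"ax":0,"ay":0,"az":0},{"x":0.0005,"y":0.005,"z":0,"ax":0,"ay":0,"az":0},{"x":0.0005,"y":0.005,"z":0,"ax":0,"ay":0,"az":0},{"x":0.0005,"y":0.005,"z":0,"ax":0,"ay":0,"az":0},{"x":0.0005,"y":0.005,"z":0,"ax":0,"ay":0,"az":0},{"x":0.0005,"y":0.005,"z":0,"ax":0,"ay":0,"az":0},{"x":0.0005,"y":0.005,"z":0,"ax":0,"ay":0,"az":0}]'
```

```text
clock: 7.45
position: [489.6, -180.5, 77.4]
ee_rot: [-0.669, 0.743, -0.0, 0.0]
contact_force: [1.2, -1.2, 0.6]
gripper_width: -0.0
grasp_force: 0.8
clock: 8.25
position: [492.6, -151.1, 77.3]
ee_rot: [-0.669, 0.743, 0.0, -0.0]
contact_force: [-0.2, -2.2, 1.1]
gripper_width: -0.0
grasp_force: 0.8
clock: 9.05
position: [493.4, -143.5, 77.3]
ee_rot: [-0.669, 0.743, 0.0, -0.0]
contact_force: [1.2, -2.0, -0.6]
gripper_width: -0.0
grasp_force: 0.8
```

```bash
python3 -m handwheel '[{"x":0.0005,"y":0.005,"z":0,"ax":0,"ay":0,"az":0},{"x":0.0005,"y":0.005,"z":0,"ax":0,"ay":0,"az":0},{"x":0.0005,"y":0.005,"z":0,"ax":0,"ay":0,"az":0},{"x":0.0005,"y":0.005,"z":0,"ax":0,"ay":0,"az":0},{"x":0.0005,"y":0.005,"z":0,"ax":0,"ay":0,"az":0},{"x":0.0005,"y":0.005,"z":0,"ax":0,"ay":0,"az":0},{"x":0.0005,"y":0.005,"z":0,"ax":0,"ay":0,"az":0},{"x":0.0005,"y":0.005,"z":0,"ax":0,"ay":0,"az":0}]'
```

```text
clock: 9.85
position: [494.2, -135.5, 77.3]
ee_rot: [-0.669, 0.743, 0.0, -0.0]
contact_force: [0.4, -2.0, 0.1]
gripper_width: 0.0
grasp_force: 0.8
```

```bash
python3 -m handwheel '[{"x":0.0005,"y":0.005,"z":0,"ax":0,"ay":0,"az":0},{"x":0.0005,"y":0.005,"z":0,"ax":0,"ay":0,"az":0},{"x":0.0005,"y":0.005,"z":0,"ax":0,"ay":0,"az":0},{"x":0.0005,"y":0.005,"z":0,"ax":0,"ay":0,"az":0},{"x":0.0005,"y":0.005,"z":0,"ax":0,"ay":0,"az":0},{"x":0.0005,"y":0.005,"z":0,"ax":0,"ay":0,"az":0},{"x":0.0005,"y":0.005,"z":0,"ax":0,"ay":0,"az":0},{"x":0.0005,"y":0.005,"z":0,"ax":0,"ay":0,"az":0}]'
python3 -m handwheel '[{"x":0.0022,"y":0.02,"z":0,"ax":0,"ay":0,"az":0},{"x":0.0022,"y":0.02,"z":0,"ax":0,"ay":0,"az":0},{"x":0.0022,"y":0.02,"z":0,"ax":0,"ay":0,"az":0},{"x":0.0022,"y":0.02,"z":0,"ax":0,"ay":0,"az":0},{"x":0.0022,"y":0.02,"z":0,"ax":0,"ay":0,"az":0},{"x":0.0022,"y":0.02,"z":0,"ax":0,"ay":0,"az":0},{"x":0.0005,"y":0.005,"z":0,"ax":0,"ay":0,"az":0},{"x":0.0005,"y":0.005,"z":0,"ax":0,"ay":0,"az":0}]'
```

```text
clock: 10.65
position: [495.1, -127.5, 77.3]
ee_rot: [-0.669, 0.743, 0.0, -0.0]
contact_force: [0.2, -1.4, 0.2]
gripper_width: -0.2
grasp_force: 0.8
clock: 11.45
position: [497.9, -101.4, 77.3]
ee_rot: [-0.669, 0.743, 0.0, -0.0]
contact_force: [2.0, -1.7, -0.9]
gripper_width: -0.4
grasp_force: 0.8
```

```bash
python3 -m handwheel '[{"x":0.0003,"y":0.003,"z":0,"ax":0,"ay":0,"az":0},{"x":0.0003,"y":0.003,"z":0,"ax":0,"ay":0,"az":0},{"x":0.0003,"y":0.003,"z":0,"ax":0,"ay":0,"az":0},{"x":0.0003,"y":0.003,"z":0,"ax":0,"ay":0,"az":0},{"x":0.0003,"y":0.003,"z":0,"ax":0,"ay":0,"az":0},{"x":0.0003,"y":0.003,"z":0,"ax":0,"ay":0,"az":0},{"x":0.0003,"y":0.003,"z":0,"ax":0,"ay":0,"az":0},{"x":0.0003,"y":0.003,"z":0,"ax":0,"ay":0,"az":0}]'
```

```text
clock: 12.25
position: [498.4, -96.7, 77.3]
ee_rot: [-0.669, 0.743, 0.0, -0.0]
contact_force: [0.7, -1.4, -1.1]
gripper_width: 0.2
grasp_force: 0.8
```

```bash
python3 -m handwheel '[{"x":0.0003,"y":0.003,"z":0,"ax":0,"ay":0,"az":0},{"x":0.0003,"y":0.003,"z":0,"ax":0,"ay":0,"az":0},{"x":0.0003,"y":0.003,"z":0,"ax":0,"ay":0,"az":0},{"x":0.0003,"y":0.003,"z":0,"ax":0,"ay":0,"az":0},{"x":0.0003,"y":0.003,"z":0,"ax":0,"ay":0,"az":0},{"x":0.0003,"y":0.003,"z":0,"ax":0,"ay":0,"az":0},{"x":0,"y":0,"z":0,"ax":0,"ay":0,"az":0},{"x":0,"y":0,"z":0,"ax":0,"ay":0,"az":0}]'
```

```text
clock: 13.05
position: [498.6, -93.1, 77.3]
ee_rot: [-0.669, 0.743, 0.0, -0.0]
contact_force: [-0.3, -1.0, 0.5]
gripper_width: -0.0
grasp_force: 0.3
```

```bash
python3 -m handwheel '[{"x":0.0003,"y":0.003,"z":0,"ax":0,"ay":0,"az":0},{"x":0.0003,"y":0.003,"z":0,"ax":0,"ay":0,"az":0},{"x":0.0003,"y":0.003,"z":0,"ax":0,"ay":0,"az":0},{"x":0.0003,"y":0.003,"z":0,"ax":0,"ay":0,"az":0},{"x":0.0003,"y":0.003,"z":0,"ax":0,"ay":0,"az":0},{"x":0,"y":0,"z":0,"ax":0,"ay":0,"az":0},{"x":0,"y":0,"z":0,"ax":0,"ay":0,"az":0},{"x":0,"y":0,"z":0,"ax":0,"ay":0,"az":0}]'
```

```text
clock: 13.85
position: [499.0, -90.1, 77.3]
ee_rot: [-0.669, 0.743, 0.0, -0.0]
contact_force: [0.6, -1.1, 0.8]
gripper_width: -0.1
grasp_force: 0.6
```

```bash
python3 -m handwheel '[{"x":0.0003,"y":0.003,"z":0,"ax":0,"ay":0,"az":0},{"x":0.0003,"y":0.003,"z":0,"ax":0,"ay":0,"az":0},{"x":0.0003,"y":0.003,"z":0,"ax":0,"ay":0,"az":0},{"x":0.0003,"y":0.003,"z":0,"ax":0,"ay":0,"az":0},{"x":0.0003,"y":0.003,"z":0,"ax":0,"ay":0,"az":0},{"x":0,"y":0,"z":0,"ax":0,"ay":0,"az":0},{"x":0,"y":0,"z":0,"ax":0,"ay":0,"az":0},{"x":0,"y":0,"z":0,"ax":0,"ay":0,"az":0}]'
python3 - <<'E'
from h import *
import cv2
s=arm.read_state();d=np.array([.1114,.9938]);o=np.array([503.7,-55.6]);w=s["position"][:2]-o
print(w@d)
a=arm.get_image("scene")[200:280,305:405,::-1];b=arm.get_image("top")[180:260,260:360,::-1]
cv2.imwrite("pics/s4.png",cv2.resize(np.vstack([a,b])[:,:],(700,600) and None,fx=3.75,fy=3.75,interpolation=cv2.INTER_CUBIC))
E
```

```text
clock: 14.65
position: [499.2, -87.7, 77.4]
ee_rot: [-0.669, 0.743, -0.0, -0.0]
contact_force: [0.7, -5.6, 0.1]
gripper_width: 0.1
grasp_force: 2.7
-32.37484070219141
```

View pics/s4.png

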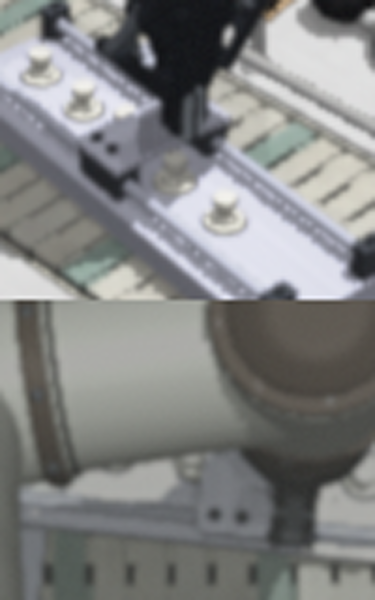

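Force jumped to 5.6 N and the motion stopped. The slide edge is about 8 mm short of nest 3's axis, which agrees with the raised-looking collar. The scene view shows two passed collars behind the slide. Now I back off, lift and go over nest 3.

```bash
python3 -m handwheel '[{"x":-0.0011,"y":-0.01,"z":0,"ax":0,"ay":0,"az":0},{"x":-0.0022,"y":-0.02,"z":0,"ax":0,"ay":0,"az":0},{"x":-0.0033,"y":-0.03,"z":0,"ax":0,"ay":0,"az":0},{"x":-0.0044,"y":-0.04,"z":0,"ax":0,"ay":0,"az":0},{"x":-0.0044,"y":-0.04,"z":0,"ax":0,"ay":0,"az":0},{"x":-0.0033,"y":-0.03,"z":0,"ax":0,"ay":0,"az":0},{"x":-0.0022,"y":-0.02,"z":0,"ax":0,"ay":0,"az":0},{"x":0,"y":0,"z":0,"ax":0,"ay":0,"az":0}]'
python3 -m handwheel '[{"x":0,"y":0,"z":0.03,"ax":0,"ay":0,"az":0},{"x":0,"y":0,"z":0.06,"ax":0,"ay":0,"az":0},{"x":0,"y":0,"z":0.08,"ax":0,"ay":0,"az":0},{"x":0,"y":0,"z":0.08,"ax":0,"ay":0,"az":0},{"x":0,"y":0,"z":0.08,"ax":0,"ay":0,"az":0},{"x":0,"y":0,"z":0.06,"ax":0,"ay":0,"az":0},{"x":0,"y":0,"z":0.03,"ax":0,"ay":0,"az":0},{"x":0,"y":0,"z":0,"ax":0,"ay":0,"az":0}]'
python3 - <<'E'
from h import *
s=arm.read_state();t=np.array([507,-25.8]);print(s["position"],(t-s["position"][:2])/200)
E
```

```text
clock: 15.55
position: [495.0, -125.8, 77.3]
ee_rot: [-0.668, 0.744, 0.0, -0.0]
contact_force: [-0.3, 0.9, 0.8]
gripper_width: 0.0
grasp_force: 0.0
clock: 16.35
position: [495.7, -125.0, 162.4]
ee_rot: [-0.669, 0.743, -0.001, 0.001]
contact_force: [-0.2, -0.0, -0.5]
gripper_width: -0.4
grasp_force: 0.0
[ 495.67597807 -125.01439562  162.43564328] [0.05662011 0.49607198]
```

```bash
python3 -m handwheel '[{"x":0.004,"y":0.036,"z":0,"ax":0,"ay":0,"az":0},{"x":0.009,"y":0.08,"z":0,"ax":0,"ay":0,"az":0},{"x":0.011,"y":0.09,"z":0,"ax":0,"ay":0,"az":0},{"x":0.011,"y":0.09,"z":0,"ax":0,"ay":0,"az":0},{"x":0.011,"y":0.09,"z":0,"ax":0,"ay":0,"az":0},{"x":0.007,"y":0.07,"z":0,"ax":0,"ay":0,"az":0},{"x":0.004,"y":0.04,"z":0,"ax":0,"ay":0,"az":0},{"x":0,"y":0,"z":0,"ax":0,"ay":0,"az":0}]'
python3 -m handwheel '[{"x":0,"y":0,"z":-0.04,"ax":0,"ay":0,"az":0},{"x":0,"y":0,"z":-0.08,"ax":0,"ay":0,"az":0},{"x":0,"y":0,"z":-0.08,"ax":0,"ay":0,"az":0},{"x":0,"y":0,"z":-0.08,"ax":0,"ay":0,"az":0},{"x":0,"y":0,"z":-0.05,"ax":0,"ay":0,"az":0},{"x":0,"y":0,"z":-0.03,"ax":0,"ay":0,"az":0},{"x":0,"y":0,"z":0,"ax":0,"ay":0,"az":0},{"x":0,"y":0,"z":0,"ax":0,"ay":0,"az":0}]'
python3 - <<'E'
from h import *
import cv2
s=arm.read_state();t=np.array([507,-25.8,78]);print(s["position"],(t-s["position"])/200,s["joints"].round(2))
a=arm.get_image("scene")[195:275,295:395,::-1]
cv2.imwrite("pics/s5.png",cv2.resize(a,None,fx=7,fy=7,interpolation=cv2.INTER_CUBIC))
for P in[(507,-25.8,56),(507,-25.8,78)]:print((proj("scene",P)-[295,195])*7)
E
```

```text
clock: 17.15
position: [506.5, -25.1, 160.9]
ee_rot: [-0.669, 0.743, 0.0, -0.0]
contact_force: [-0.5, -0.2, -0.2]
gripper_width: 0.2
grasp_force: 0.0
clock: 17.95
position: [506.9, -26.1, 89.7]
ee_rot: [-0.669, 0.743, -0.0, 0.0]
contact_force: [0.7, -0.3, -0.6]
gripper_width: 0.2
grasp_force: 0.0
[506.94993054 -26.07567943  89.67111965] [ 0.00025035  0.0013784  -0.0583556 ] [ 0.27  0.34 -0.47  0.   -0.76 -0.37]
[299.51155747 248.09849795]
[299.26548636 198.14621665]
```

View pics/s5.png

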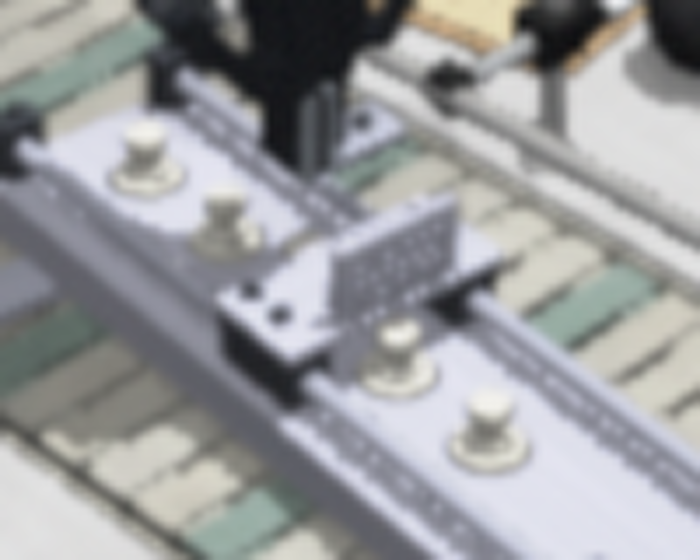

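Two passed collars are at (400,350) and (487,425), two are ahead at (145,150) and (222,210), and the slide is between them. It hides collar 3, which projects to (299,248) under the tips. Final lowering and hold.

```bash
python3 -m handwheel '[{"x":0,"y":0.001,"z":-0.015,"ax":0,"ay":0,"az":0},{"x":0,"y":0,"z":-0.02,"ax":0,"ay":0,"az":0},{"x":0,"y":0,"z":-0.015,"ax":0,"ay":0,"az":0},{"x":0,"y":0,"z":-0.005,"ax":0,"ay":0,"az":0},{"x":0,"y":0,"z":0,"ax":0,"ay":0,"az":0},{"x":0,"y":0,"z":0,"ax":0,"ay":0,"az":0},{"x":0,"y":0,"z":0,"ax":0,"ay":0,"az":0},{"x":0,"y":0,"z":0,"ax":0,"ay":0,"az":0}]'
for i in 1 2 3 4; do python3 -m handwheel '[{"x":0,"y":0,"z":0,"ax":0,"ay":0,"az":0},{"x":0,"y":0,"z":0,"ax":0,"ay":0,"az":0},{"x":0,"y":0,"z":0,"ax":0,"ay":0,"az":0},{"x":0,"y":0,"z":0,"ax":0,"ay":0,"az":0},{"x":0,"y":0,"z":0,"ax":0,"ay":0,"az":0},{"x":0,"y":0,"z":0,"ax":0,"ay":0,"az":0},{"x":0,"y":0,"z":0,"ax":0,"ay":0,"az":0},{"x":0,"y":0,"z":0,"ax":0,"ay":0,"az":0}]'|head -4; done
python3 - <<'E'
from h import *
import cv2
w=arm.get_image("wrist")[:,:,::-1]
cv2.imwrite("pics/w6.png",w)
for P in[(507,-25.8,56),(501.5,-75.3,50),(512.6,23.9,50)]:print(proj("wrist",P))
E
```

```text
clock: 18.8
position: [506.7, -25.8, 78.4]
ee_rot: [-0.669, 0.743, -0.0, 0.0]
contact_force: [-0.3, -0.5, 0.1]
gripper_width: -0.0
grasp_force: 0.0
clock: 19.6
position: [506.6, -25.8, 78.3]
ee_rot: [-0.669, 0.743, 0.0, 0.0]
contact_force: [-0.1, 0.8, 0.1]
clock: 20.4
position: [506.6, -25.8, 78.3]
ee_rot: [-0.669, 0.743, 0.0, -0.0]
contact_force: [-0.1, 0.0, 0.2]
clock: 21.2
position: [506.6, -25.8, 78.3]
ee_rot: [-0.669, 0.743, -0.0, 0.0]
contact_force: [-1.0, -0.1, 1.1]
clock: 22.0
position: [506.6, -25.8, 78.3]
ee_rot: [-0.669, 0.743, -0.0, 0.0]
contact_force: [0.4, -0.9, 0.2]
[312.73855316 277.68333969]
[313.23076218 180.48398572]
[312.18421669 354.48174645]
```

View pics/w6.png

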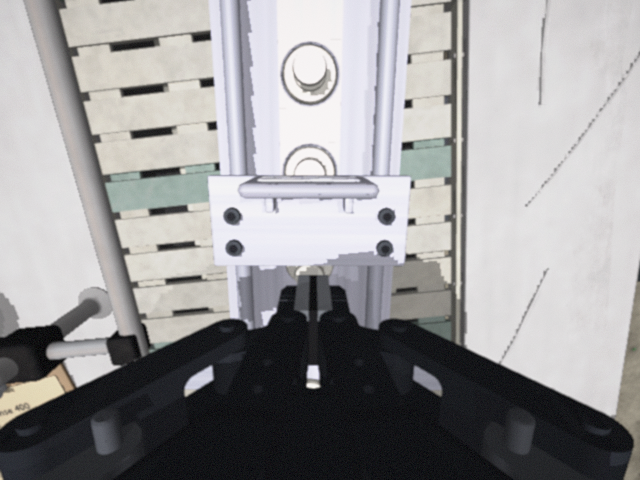

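The wrist view shows the collar at (310,272) against the slide's front edge (row 265), with the tips directly over it and nothing touched.

```bash
python3 -c "
from bench import arm
print(arm.job_done())"
```

```text
the job is handed in; nothing more can be done
None
```

The collar that sits too high is in the middle nest (y = 30 mm): I pushed the slide along until that collar stopped it at about 5.6 N, left it there, and handed the job in with the fingertips pointing straight down about 22 mm over the collar, held over 3 s with no contact.

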